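# Free the weaving turntable: park its spring plunger and swing the work round

## Robot

A 7-joint arm with a two-finger parallel gripper is mounted at the origin on the work surface. World frame = base frame: x ahead of the robot, y to its left, z up, the work surface at z = 0. Lengths are in m, angles in degrees, forces in N, time in s.
With the tool pointing down it reaches from about 0.35 to 0.775 m from the base axis. Payload 3.1 kg.
Tool frame: the origin (TCP) lies on the centre line of the jaws, within the pads' length; the fingertips stand 8 mm ahead of it and the grasp point (between the pads) lies 11 mm behind it; z points along the fingers, y is the direction in which the jaws open and shut (so a half turn about z gives the same grasp; the last joint's range is limited). The gripper opens to 85 mm and grips with 20 to 120 N. Pads are 22 mm wide; open, the fingers measure 114 mm over their backs; the gripper's body (76 mm by 85 mm) begins 54 mm behind the grasp point. The pads swing forward as they close: fully open they stand 13 mm farther back than shut.
Start: joints at [-74.41, 17.813, 0.802, 86.603, -0.252, 75.585, -1.558], TCP at [0.17, 0.523, 0.239] pointing down, gripper open.
Joint ranges: [-154.91, 154.91], [-16.99, 109.72], [-72.82, 74.43], [7.12, 147.25], [-82.49, 262.49], [11.32, 116.49], [-174.64, 174.64]. Speed limits (degrees/s): [159.86, 159.86, 180, 180, 180, 180, 180].

## Interface

Orientations are given as a 3x3 rotation matrix whose columns are the frame's x, y, z axes.
In Python, from station import bot gives the robot as it stands.
- The arm moves only by the tool servo_tool, never from a script. Its argument "steps" is a list of rows, each a list of 7 numbers: the opening, from 0 (shut) to 1 (fully open), then the shift along the tool's x, y, z in m, then the turn, a rotation vector about the tool's x, y, z in rad. In form: [[hand, tx, ty, tz, rx, ry, rz], ...]. A call has 1 to 20 rows; each row is the pose to reach, as a shift and turn from the pose commanded when the call began, along the tool's axes at that moment; what a row does not reach only later rows make up. A row lasts 1/8 s, in which the tool goes at most 62.5 mm and 10.7 degrees, less where a joint would pass 70% of its speed; a pose out of reach is approached as far as the arm can. A call with a gripper value outside its range is refused whole. The fingers move at their own pace and stop on an object; the grip force is fixed at half the most. Time passes only in rows, so rows that repeat a pose let the fingers close. It gives the time, the measured TCP pose, the force and the opening at its end, in the units of the state.
- bot.get_state(): the state, without advancing time (a new reading comes with each control period).
- bot.camera(name): name is "scene" or "top" or "wrist"; returns (picture, depth): 480x640x3 uint8, red, green, blue; 480x640 float32, m along the optical axis (not along the pixel's ray), 0 where there is no reading.
- bot.get_calibration(name): a dict with "camera_matrix" (3x3 intrinsics, pixels), "rvec" (rotation vector, rad) and "tvec" (3), from world to camera coordinates, as OpenCV has them; the wrist camera has in their place "tool_from_camera" (4x4, takes a point from camera to tool coordinates, whose origin is the TCP and whose axes are the flange's). Camera axes: x right, y down, z forward; pixel columns grow to the right and rows downward; lengths in m; the calibration is good to about 2 mm. A picture is of the moment at which its call begins: read the wrist's pose just before it. get_calibration takes no time and is no camera call.
- bot.finish_job(): hands the job in, once; it reports no verdict.
The state is a dict: "t": time; "joint_positions": joint angles; "dq": joint speeds; "tau": joint torques, N m; "eef_pos": TCP position; "tcp_rot": TCP orientation; "force": force on the tool from outside, world axes, zero at the start; "wrist_torque": the same for the moment, N m; "opening": finger opening in m.
Only numpy, scipy, OpenCV 4.12 (cv2) and the standard library are available. Lean on these libraries where they do the work, as an engineer would, in place of code of your own. Each camera call takes 0.05 s, during which the arm holds its last target.

## Task

The basket maker's turntable is locked by its spring plunger: pull the plunger's T-handle up, give it a quarter turn and lower it into its rest notch, so that it stays retracted by itself. Feel your way and force nothing: neither the weak end stop of the pull, nor the twist, nor the locked table. Then swing the freed turntable by its wooden peg until the peg stands at the brass pointer, let go with everything at rest, and do not disturb the tools and the basket lying round about.

Things in the scene. Friction and masses are not known exactly. Their poses are not given: they have to be found in the camera images.
- stand: fixed plywood base board of the weaving turntable, 300 (x) x 330 (y) x 18 mm; origin under its centre, on the table; -x is its front (pointer side), +y the side with the plunger, z up. On it turns a round wooden disc, 256 mm across, about the z axis through this origin, top at z = 45 mm. A half-woven basket 114 mm across, to z = 86 mm, is pinned at its centre by an awl (top z = 114 mm)
- handle (a point): centre of the black T-bar of the plunger, at (0, 110, 132) mm in the stand's frame when locked: bar 44 mm long (its own x) x 13 mm thick (y) x 14 mm high, to be pinched across its thickness from above. Locked, its x lies along the stand's x. Below it a thin shaft goes down into a 24 mm square steel sleeve, the top of which is at z = 92 to 108 mm; sleeve and bracket stay put
- lift (a joint): pull of the plunger, m; 0 = locked, pin 5 mm deep in the disc. Spring and weight: 7 N at 0 plus 0.25 N per mm, downwards. A cross pin on the shaft, along the T-bar, lies in the sleeve's deep slot and can turn only once clear of the sleeve's top, at 9 to 25 mm (differs each time, not told). 1.5 mm higher is the end stop, a weak retaining ring (12 N beyond the spring): feel for it, come back 0.3 to 1.1 mm, turn
- twist (a joint): turn of the T-bar, rad, + anticlockwise from above, 0 = locked, range +-1.8. Rest notches, 3 mm deep, at +1.571 and -1.571 (either serves), with 0.1 rad of play: lowered there by 3 mm from the clear height (4.5 mm from the stop) the pin rests and holds itself. Slot and notch bear 25 N from the cross pin
- turntable (a joint): turn of the disc in rad, + anticlockwise from above; 0 at the start, when the pin (good for 20 N) locks it. Light friction, about 0.06 N m, no stop; the peg's way round past the plunger's bracket is barred. Peg at the pointer = -1.309 (75 degrees clockwise)
- peg (a point): point on the axis of the upright round wooden turning peg, 30 mm above the disc (z = 75 mm): peg 18 to 20 mm thick, 50 mm tall (z = 45 to 95 mm), standing on the disc 100 mm from its centre, at first at 105 degrees clockwise from the stand's +x
- pointer (a point): where that point of the peg must come: 100 mm in front (-x) of the disc's centre, z = 75 mm, right behind the small upright brass pointer in the middle of the board's front edge
- rapping_iron: bystander: flat steel bar 220 x 24 x 7 mm with a ring at one end, lying to the right of the stand
- bodkin: bystander: awl with wooden handle and steel spike, 180 mm long, 22 mm thick, lying before the front of the stand
- bread_basket: bystander: small finished round basket, 120 mm across, 57 mm tall, to the left of the stand

How it is judged:
By the outcome, as a careful person would: the job done as asked, in the order asked, and still so for the second after the job is handed in, with the robot touching nothing.
It also fails if it takes over 72 s, if anything falls off the work surface, if the arm or the gripper's body presses on something with over 40 N, if the wrist force passes 120 N, or if a joint passes its speed limit or range.

## Working session

There is one attempt and no reset: what is moved stays moved. The work goes in short steps, Python scripts to look and compute and a tool call to move; the robot and the scene stay as the last step left them, time stands still between calls to the robot, and variables do not carry over. Pictures are saved under pics/ and viewed, and the job is handed in when it is done.

Besides the shell and the picture viewer there is one more tool, called after "Request:" by a JSON object that holds its "method" and its "body", one argument or row to a line. servo_tool: Moves the arm, as the interface text tells. Its arguments: {"type":"object","properties":{"steps":{"type":"array"}},"required":["steps"]}

```bash
ls; mkdir -p pics
python3 - <<'E'
from station import bot
import cv2,numpy as np
s=bot.get_state();print(s)
for n in("scene","top"):
    p,d=bot.camera(n);cv2.imwrite(f"pics/{n}0.png",p[:,:,::-1]);np.save(f"{n}0.npy",d)
    print(bot.get_calibration(n))
print(bot.get_calibration("wrist"))
E
```

```text
pics
{'t': 0.0, 'joint_positions': array([-74.40927963,  17.86113216,   0.80177795,  86.69339141,
        -0.25127214,  75.58334424,  -1.55783481]), 'dq': array([ 0.09636802, -0.01297869,  0.01695462,  0.00587644, -0.01111408,
        0.03694096, -0.01133383]), 'tau': array([-9.46089517e-05, -3.79911768e+01,  1.46072293e-01, -2.30589384e+01,
        1.21876740e-02,  1.35003761e-02,  3.42264478e-06]), 'eef_pos': array([0.16954907, 0.5224611 , 0.23820429]), 'tcp_rot': array([[-9.51192182e-01,  3.08598512e-01, -6.26171226e-04],
       [ 3.08599127e-01,  9.51189428e-01, -2.29173269e-03],
       [-1.11617847e-04, -2.37311411e-03, -9.99997178e-01]]), 'force': array([-0.67914813,  0.18445374, -0.22578209]), 'wrist_torque': array([ 0.02396202,  0.01602101, -0.02569943]), 'opening': 0.08541784214364397}
{'camera_matrix': array([[476.93418867,   0.        , 318.69472131],
       [  0.        , 476.93418867, 238.54191038],
       [  0.        ,   0.        ,   1.        ]]), 'rvec': array([ 2.13930743,  0.77309732, -0.36749361]), 'tvec': array([-0.45695118, -0.10020147,  1.20387814])}
{'camera_matrix': array([[602.51771971,   0.        , 318.71801258],
       [  0.        , 602.51771971, 240.05802694],
       [  0.        ,   0.        ,   1.        ]]), 'rvec': array([ 2.16219271, -2.1844062 ,  0.13142152]), 'tvec': array([0.05715469, 0.53670791, 1.25656571])}
{'camera_matrix': array([[364.21228367,   0.        , 320.00912426],
       [  0.        , 364.21228367, 244.31017989],
       [  0.        ,   0.        ,   1.        ]]), 'tool_from_camera': array([[-6.84866109e-04, -9.56787619e-01, -2.90786835e-01,
         7.29537078e-02],
       [ 9.99999746e-01, -7.13390402e-04, -7.91930989e-06,
         2.29277518e-04],
       [-1.99867440e-04, -2.90786767e-01,  9.56787864e-01,
        -1.35408968e-01],
       [ 0.00000000e+00,  0.00000000e+00,  0.00000000e+00,
         1.00000000e+00]])}
```

View pics/scene0.png

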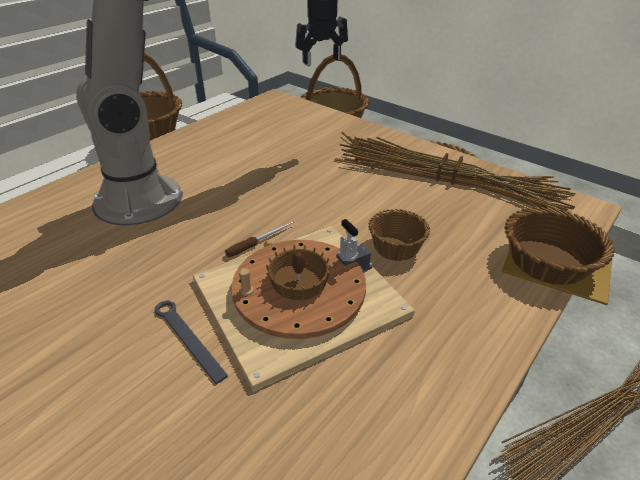

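View pics/top0.png

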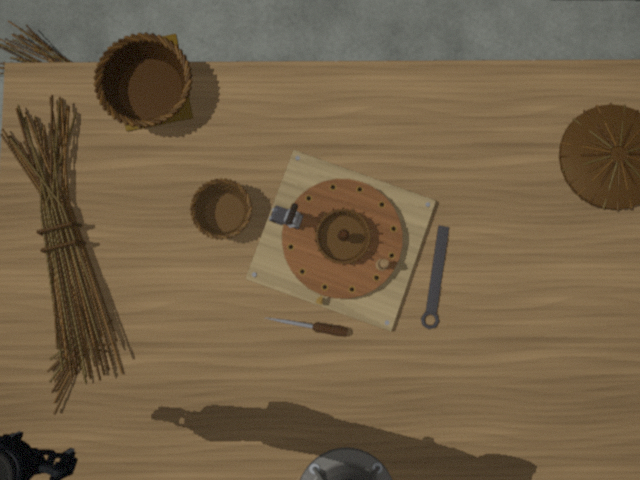

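The scene view shows the stand centred near (300,290), with the plunger at (348,235) and the peg at (245,282). In the top view the board's corners are near (295,152), (437,203), (391,329) and (248,277), the T-bar is at (293,213), the peg at (382,264) and the pointer at (323,300).

```bash
cat > h.py <<'E'
import numpy as np,cv2
from station import bot
def cam(n):
    c=bot.get_calibration(n);R=cv2.Rodrigues(c["rvec"])[0];return c["camera_matrix"],R,c["tvec"]
def ray(n,uv,z):
    K,R,t=cam(n);uv=np.atleast_2d(np.float64(uv))
    d=(R.T@np.linalg.inv(K)@np.c_[uv,np.ones(len(uv))].T).T;o=-R.T@t
    return o+d*((z-o[2])/d[:,2])[:,None]
def proj(n,P):
    K,R,t=cam(n);return cv2.projectPoints(np.float64(P).reshape(-1,3),cv2.Rodrigues(R)[0],t,K,None)[0][:,0]
def cloud(n,d):
    K,R,t=cam(n);v,u=np.mgrid[:480,:640]
    p=np.stack([(u-K[0,2])*d/K[0,0],(v-K[1,2])*d/K[1,1],d],-1);return (p-t)@R
E
python3 - <<'E'
from h import *
im=cv2.imread("pics/top0.png");d=np.load("top0.npy");P=cloud("top",d)
roi=np.zeros((480,640),bool);roi[140:340,235:450]=1
hsv=cv2.cvtColor(im,cv2.COLOR_BGR2HSV)
for uv in[(270,260),(300,260),(346,240),(293,213),(382,264),(345,236),(323,300),(500,300)]:
    print(uv,hsv[uv[1],uv[0]],P[uv[1],uv[0]].round(4))
z=P[...,2]
for lo,hi in[(.012,.024),(.040,.050)]:
    m=(roi&(z>lo)&(z<hi)).astype(np.uint8)
    m=cv2.morphologyEx(m,cv2.MORPH_OPEN,np.ones((3,3)))
    c=max(cv2.findContours(m,cv2.RETR_EXTERNAL,cv2.CHAIN_APPROX_NONE)[0],key=cv2.contourArea)
    h=cv2.convexHull(c)[:,0]
    W=ray("top",h,(.018 if lo<.03 else .045))[:,:2].astype(np.float32)
    r=cv2.minAreaRect(W*1000);print(lo,r,cv2.boxPoints(r)); print(cv2.minEnclosingCircle(W*1000), cv2.fitEllipse(W*1000))
for lo in (.12,.10,.08):
    m=roi&(z>lo);p=P[m];print(lo,m.sum(),p.mean(0),cv2.minAreaRect((p[:,:2]*1000).astype(np.float32)))
E
```

```text
(270, 260) [ 19  87 150] [0.4966 0.1563 0.0164]
(300, 260) [ 13 131 130] [0.4938 0.0916 0.0447]
(346, 240) [ 17 137  67] [ 0.5302 -0.0028  0.091 ]
(293, 213) [ 8 87 44] [0.5793 0.1031 0.1377]
(382, 264) [ 17  97 140] [ 0.4804 -0.0744  0.0942]
(345, 236) [ 15 127  66] [5.360e-01 4.000e-04 1.115e-01]
(323, 300) [ 17 106  91] [0.4101 0.0438 0.0176]
(500, 300) [ 18 108 128] [ 0.406  -0.3411 -0.0036]
0.012 ((539.4471435546875, 3.6674041748046875), (329.47650146484375, 299.5157165527344), 69.58180236816406) [[ 341.6262   -98.47457]
 [ 622.3237  -202.96652]
 [ 737.26807  105.80938]
 [ 456.57056  210.30133]]
((539.8057250976562, 2.970104217529297), 219.9441375732422) ((555.1577758789062, -21.632160186767578), (334.1746826171875, 416.2418518066406), 117.63111114501953)
0.04 ((538.8104858398438, 2.0060577392578125), (249.86264038085938, 253.34242248535156), 62.90800094604492) [[ 369.14178   -51.528675]
 [ 594.6866   -166.90604 ]
 [ 708.4792     55.54079 ]
 [ 482.9344    170.91815 ]]
((539.4352416992188, 3.6342718601226807), 127.66637420654297) ((539.3953857421875, 3.701335906982422), (253.79104614257812, 254.38534545898438), 49.4984245300293)
0.12 312 [0.48466793 0.08752637 0.75190867] ((499.0878601074219, 96.16537475585938), (201.56227111816406, 26.039796829223633), 7.17297887802124)
0.1 470 [0.50764823 0.07225087 0.53542672] ((523.8782958984375, 42.13865661621094), (191.15521240234375, 165.4842987060547), 27.842504501342773)
0.08 777 [0.51596587 0.03951109 0.35801085] ((526.026123046875, 30.181602478027344), (194.6287841796875, 177.4261932373047), 24.448863983154297)
```

Request:
{"method": "servo_tool", "body": {
  "steps": [
    [0.5,-0.02,-0.01,0,0,0,0.01],
    [0.5,-0.06,-0.03,0,0,0,0.042],
    [0.5,-0.11,-0.057,0,0,0,0.042],
    [0.5,-0.16,-0.083,0,0,0,0.042],
    [0.5,-0.21,-0.109,0,0,0,0.042],
    [0.5,-0.26,-0.135,0,0,0,0.042],
    [0.5,-0.31,-0.161,0,0,0,0.042],
    [0.5,-0.36,-0.187,0.01,0,0,0.042],
    [0.5,-0.41,-0.213,0.02,0,0,0.042],
    [0.5,-0.45,-0.235,0.025,0,0,0.042],
    [0.5,-0.485,-0.253,0.03,0,0,0.042],
    [0.5,-0.505,-0.263,0.03,0,0,0.042],
    [0.5,-0.5166,-0.2693,0.03,0,0,0.042],
    [0.5,-0.5166,-0.2693,0.03,0,0,0.042],
    [0.5,-0.5166,-0.2693,0.03,0,0,0.042]
  ]
}}

```text
t: 1.98
eef_pos: [0.5773, 0.1088, 0.2094]
tcp_rot: [[-0.938, 0.347, -0.001], [0.347, 0.938, 0.001], [0.001, 0.001, -1.0]]
force: [-0.8, 0.6, 0.1]
opening: 0.0426
```

```bash
cat >> h.py <<'E'
def wcam(s):
    c=bot.get_calibration("wrist");T=np.eye(4);T[:3,:3]=s["tcp_rot"];T[:3,3]=s["eef_pos"]
    return c["camera_matrix"],T@c["tool_from_camera"]
E
python3 - <<'E'
from h import *
s=bot.get_state();p,d=bot.camera("wrist");cv2.imwrite("pics/w1.png",p[:,:,::-1]);np.save("w1.npy",d)
np.savez("w1s.npz",**{k:s[k] for k in("tcp_rot","eef_pos")})
print(s)
K,T=wcam(s);v,u=np.mgrid[:480,:640]
P=np.stack([(u-K[0,2])*d/K[0,0],(v-K[1,2])*d/K[1,1],d],-1)@T[:3,:3].T+T[:3,3]
c=np.array([.5394,.0037]);Y=np.array([.349,.937]);X=np.array([.937,-.349])
S=np.stack([(P[...,:2]-c)@X,(P[...,:2]-c)@Y,P[...,2]],-1)*1000
m=(d>0)&(abs(S[...,0])<40)&(abs(S[...,1]-110)<25)&(S[...,2]>115)&(S[...,2]<150)
print(m.sum(),S[m].min(0),S[m].max(0),S[m].mean(0)); t=m&(S[...,2]>np.percentile(S[m][:,2],50)); print(S[t].mean(0),cv2.minAreaRect(S[t][:,:2].astype(np.float32)))
g=S[m]; print("med top z",np.median(g[:,2]));
E
```

```text
{'t': 1.975, 'joint_positions': array([-26.87133849,  23.85577961,  20.78670018,  83.88948029,
        -8.66467146,  73.85452118,  64.41293006]), 'dq': array([-0.58461745, -0.12593293, -0.38569998,  0.03418069,  0.00244324,
       -0.12155856,  0.11685645]), 'tau': array([ 7.08945673e-01, -4.08666730e+01,  3.90023544e+00, -2.26390082e+01,
        9.06835869e-02, -1.24724317e-02,  7.75388580e-04]), 'eef_pos': array([0.57726367, 0.10875   , 0.20938046]), 'tcp_rot': array([[-9.37937929e-01,  3.46802547e-01, -6.60018071e-04],
       [ 3.46801719e-01,  9.37937807e-01,  1.11301954e-03],
       [ 1.00505391e-03,  8.15047844e-04, -9.99999163e-01]]), 'force': array([-0.84471338,  0.588205  ,  0.0675221 ]), 'wrist_torque': array([ 1.87834928e-02, -2.04330298e-05,  1.08734995e-02]), 'opening': 0.042594029505474716}
1445 [-17.9003757  103.45778853 129.14024212] [ 25.05515157 116.39617491 141.37509085] [  1.880949   110.07313819 138.74270426]
[  3.74873623 109.88169098 139.86552418] ((4.236957550048828, 110.12107849121094), (10.739200592041016, 40.11387252807617), 89.52101135253906)
med top z 139.1768223839299
```

View pics/w1.png

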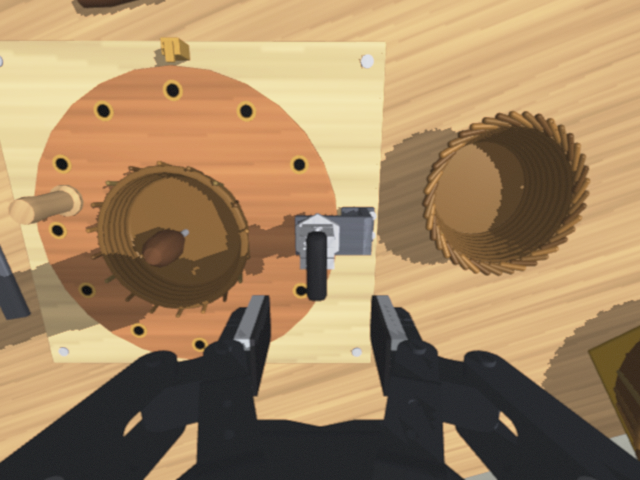

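The bar stands between the open jaws: T-bar at (316,265), peg at (45,205), pointer at (173,50). I'll cross-check the bar's centre in the other two cameras.

Run:
```python
from h import *
c=np.array([.5394,.0037]);Y=np.array([.349,.937]);X=np.array([.937,-.349])
def st(P): return np.stack([(P[...,:2]-c)@X,(P[...,:2]-c)@Y,P[...,2]],-1)*1000
for n in("top","scene"):
    d=np.load(n+"0.npy");S=st(cloud(n,d))
    m=(d>0)&(abs(S[...,0])<40)&(abs(S[...,1]-110)<30)&(S[...,2]>122)&(S[...,2]<150)
    g=S[m];print(n,m.sum(),g.min(0).round(1),g.max(0).round(1),g.mean(0).round(1),cv2.minAreaRect(g[:,:2].astype(np.float32)))
    # dark pixels ray-cast to z .139
    im=cv2.imread(f"pics/{n}0.png");hsv=cv2.cvtColor(im,cv2.COLOR_BGR2HSV)
    u,v=proj(n,[[.5778,.1068,.135]])[0].astype(int);print(u,v)
    cv2.imwrite(f"pics/c_{n}.png",cv2.resize(im[v-25:v+25,u-30:u+30],None,fx=10,fy=10,interpolation=0))
    # peg
    S2=S;m=(d>0)&(S[...,2]>60)&(S[...,2]<100)&(np.hypot(S[...,0]+26,S[...,1]+97)<30);g=S[m];print("peg",m.sum(),g.mean(0),g[g[:,2]>90].mean(0), np.percentile(g,[2,98],0))
```

```text
top 148 [-21.4 103.3 127.2] [ 22.  116.2 145.7] [1.000e-01 1.094e+02 1.383e+02] ((0.3340778350830078, 109.8548812866211), (43.42807388305664, 12.768811225891113), 0.5887453556060791)
291 213
peg 79 [-26.48801512 -95.80196487  91.92482803] [-25.82771624 -96.37085424  94.5682623 ] [[ -34.40098971 -104.46892827   64.41689156]
 [ -17.19026962  -87.78400984   98.6758911 ]]
scene 165 [-18.1 101.6 122. ] [ 26.  114.4 140.5] [  5.9 106.8 135.3] ((4.0094146728515625, 108.21157836914062), (12.484515190124512, 44.07707214355469), 88.55461120605469)
348 225
peg 187 [-18.99229635 -98.42535963  82.5219399 ] [-21.68615643 -97.84725932  94.00721942] [[ -29.46830148 -105.95156513   61.42580679]
 [ -13.74397505  -89.45068971   96.13976294]]
```

View pics/c_top.png

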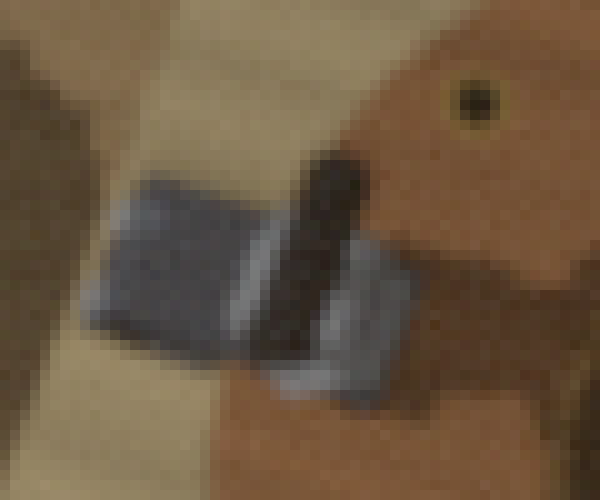

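View pics/c_scene.png

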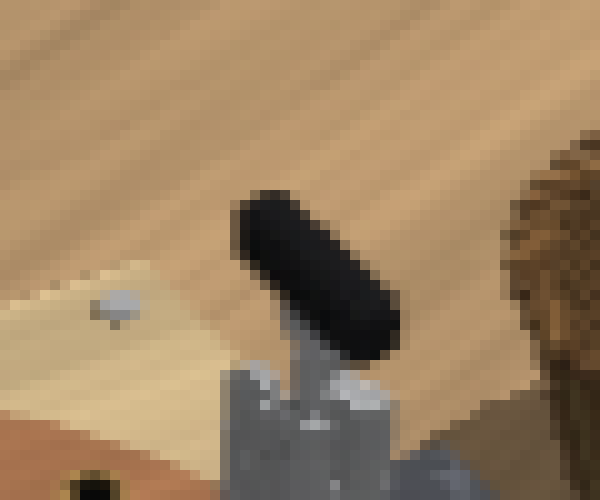

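Request:
{"method": "servo_tool", "body": {
  "steps": [
    [0.5,-0.0036,-0.0023,0.01,0,0,0],
    [0.5,-0.0036,-0.0023,0.03,0,0,0],
    [0.4,-0.0036,-0.0023,0.05,0,0,0],
    [0.35,-0.0036,-0.0023,0.066,0,0,0],
    [0.3,-0.0036,-0.0023,0.078,0,0,0],
    [0.25,-0.0036,-0.0023,0.084,0,0,0],
    [0.25,-0.0036,-0.0023,0.085,0,0,0],
    [0.25,-0.0036,-0.0023,0.085,0,0,0]
  ]
}}

```text
t: 3.02
eef_pos: [0.5811, 0.1042, 0.1249]
tcp_rot: [[-0.937, 0.348, 0.001], [0.348, 0.937, 0.0], [-0.001, 0.001, -1.0]]
force: [-0.0, 0.2, 0.1]
opening: 0.0209
```

```bash
cat > look.py <<'E'
import sys
from h import *
s=bot.get_state();p,d=bot.camera("wrist");cv2.imwrite(f"pics/{sys.argv[1]}.png",p[:,:,::-1]);np.save(sys.argv[1]+".npy",d)
for k in("t","joint_positions","eef_pos","tcp_rot","force","wrist_torque","opening"):print(k,np.round(s[k],4).tolist())
E
python3 look.py w2
```

```text
t 3.025
joint_positions [-25.8703, 28.032, 19.9762, 90.2005, -10.337, 63.5189, 66.1755]
eef_pos [0.5811, 0.1042, 0.1249]
tcp_rot [[-0.9374, 0.3483, 0.0012], [0.3483, 0.9374, 0.0002], [-0.0011, 0.0007, -1.0]]
force [-0.0084, 0.2131, 0.1329]
wrist_torque [0.0416, 0.0143, 0.0217]
opening 0.0209
```

View pics/w2.png

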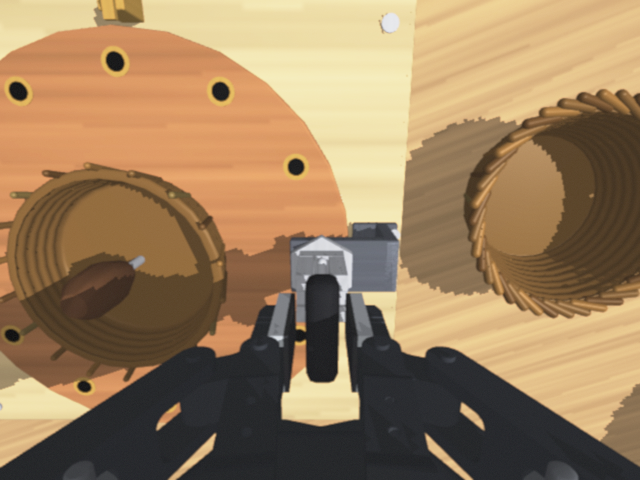

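The bar (322,330) stands centred between the pads (inner edges about 292 and 352). Next I'll measure where it lies along the pads.

Run:
```python
from h import *
d=np.load("w2.npy");c=bot.get_calibration("wrist");K=c["camera_matrix"];T=c["tool_from_camera"]
v,u=np.mgrid[:480,:640]
P=(np.stack([(u-K[0,2])*d/K[0,0],(v-K[1,2])*d/K[1,1],d],-1)@T[:3,:3].T+T[:3,3])*1000
m=(d>0)&(u>306)&(u<338)&(v>265)&(v<390)&(abs(P[...,2])<30)
g=P[m];print(m.sum(),np.percentile(g,[1,50,99],0).round(1))
for r in range(265,390,10):print(r,P[r,322].round(1))
```

```text
3428 [[-19.9  -4.9 -15.9]
 [  4.6   1.  -14.3]
 [ 21.7   7.   27. ]]
265 [10.1  1.3 35.8]
275 [21.4  1.  -5.9]
285 [ 20.    1.  -12.3]
295 [ 17.1   1.  -14.7]
305 [ 13.4   1.  -15.2]
315 [  9.3   1.  -15.2]
325 [  4.8   1.  -14.4]
335 [  0.9   1.  -14.9]
345 [ -3.8   1.  -14.3]
355 [ -8.5   1.  -13.8]
365 [-11.6   1.  -15.7]
375 [-16.1   1.  -15.7]
385 [-115.2    1.8  105.3]
```

Request:
{"method": "servo_tool", "body": {
  "steps": [
    [0.25,0.0005,0.0005,0.0025,0,0,0],
    [0.2,0.0005,0.0005,0.0025,0,0,0],
    [0.1,0.0005,0.0005,0.0025,0,0,0],
    [0.0,0.0005,0.0005,0.0025,0,0,0],
    [0.0,0.0005,0.0005,0.0025,0,0,0],
    [0.0,0.0005,0.0005,0.0025,0,0,0]
  ]
}}

```text
t: 3.82
eef_pos: [0.5804, 0.1051, 0.122]
tcp_rot: [[-0.937, 0.348, 0.0], [0.348, 0.937, 0.0], [-0.0, 0.0, -1.0]]
force: [-0.4, 0.8, 1.5]
opening: 0.0116
```

```bash
python3 look.py w3
```

```text
t 3.825
joint_positions [-25.9168, 28.1684, 19.9129, 90.4309, -10.4007, 63.2114, 66.146]
eef_pos [0.5804, 0.1051, 0.122]
tcp_rot [[-0.9374, 0.3481, 0.0002], [0.3481, 0.9374, 0.0004], [-0.0001, 0.0005, -1.0]]
force [-0.4366, 0.7774, 1.5192]
wrist_torque [0.1682, 0.0847, 0.0339]
opening 0.0116
```

Request:
{"method": "servo_tool", "body": {
  "steps": [
    [0,0,0,-0.001,0,0,0],
    [0,0,0,-0.002,0,0,0],
    [0,0,0,-0.003,0,0,0],
    [0,0,0,-0.004,0,0,0],
    [0,0,0,-0.004,0,0,0],
    [0,0,0,-0.004,0,0,0]
  ]
}}

```text
t: 4.62
eef_pos: [0.58, 0.1049, 0.1255]
tcp_rot: [[-0.937, 0.348, -0.001], [0.348, 0.937, 0.0], [0.001, -0.0, -1.0]]
force: [1.6, 1.7, -7.7]
opening: 0.0119
```

Request:
{"method": "servo_tool", "body": {
  "steps": [
    [0,0,0,-0.001,0,0,0],
    [0,0,0,-0.002,0,0,0],
    [0,0,0,-0.003,0,0,0],
    [0,0,0,-0.004,0,0,0],
    [0,0,0,-0.005,0,0,0],
    [0,0,0,-0.005,0,0,0]
  ]
}}

```text
t: 5.38
eef_pos: [0.5801, 0.1049, 0.1308]
tcp_rot: [[-0.937, 0.348, -0.0], [0.348, 0.937, 0.0], [0.0, -0.0, -1.0]]
force: [0.5, 2.5, -8.4]
opening: 0.0121
```

```bash
python3 -c "
from h import *
for i in range(1):
  s=bot.get_state();print(s['eef_pos'],s['force'],s['wrist_torque'],s['opening'])"
```

```text
[0.5801018  0.10488407 0.13079335] [ 0.50994917  2.5413786  -8.44158071] [ 0.42162745 -0.3098484   0.0177694 ] 0.012055148000869653
```

Request:
{"method": "servo_tool", "body": {
  "steps": [
    [0,0,0,-0.0005,0,0,0],
    [0,0,0,-0.001,0,0,0],
    [0,0,0,-0.001,0,0,0]
  ]
}}

```text
t: 5.75
eef_pos: [0.5801, 0.1049, 0.1317]
tcp_rot: [[-0.937, 0.348, -0.0], [0.348, 0.937, 0.0], [0.0, -0.0, -1.0]]
force: [1.5, 2.6, -8.9]
opening: 0.0118
```

Request:
{"method": "servo_tool", "body": {
  "steps": [
    [0,0,0,-0.0005,0,0,0],
    [0,0,0,-0.0005,0,0,0]
  ]
}}

```text
t: 6.0
eef_pos: [0.5802, 0.1049, 0.1323]
tcp_rot: [[-0.937, 0.348, -0.0], [0.348, 0.937, 0.0], [0.0, -0.0, -1.0]]
force: [1.7, 2.2, -9.0]
opening: 0.0119
```

Request:
{"method": "servo_tool", "body": {
  "steps": [
    [0,0,0,-0.0004,0,0,0],
    [0,0,0,-0.0004,0,0,0]
  ]
}}

```text
t: 6.25
eef_pos: [0.5802, 0.1048, 0.1327]
tcp_rot: [[-0.937, 0.348, -0.0], [0.348, 0.937, -0.0], [0.0, -0.0, -1.0]]
force: [1.2, 2.6, -9.2]
opening: 0.0119
```

Request:
{"method": "servo_tool", "body": {
  "steps": [
    [0,0,0,-0.0005,0,0,0],
    [0,0,0,-0.0005,0,0,0]
  ]
}}

```text
t: 6.5
eef_pos: [0.5802, 0.1048, 0.1332]
tcp_rot: [[-0.937, 0.348, -0.0], [0.348, 0.937, -0.0], [0.0, -0.0, -1.0]]
force: [1.0, 1.7, -10.1]
opening: 0.0115
```

Request:
{"method": "servo_tool", "body": {
  "steps": [
    [0,0,0,-0.0004,0,0,0],
    [0,0,0,-0.0004,0,0,0]
  ]
}}

```text
t: 6.75
eef_pos: [0.5802, 0.1048, 0.1336]
tcp_rot: [[-0.937, 0.348, -0.0], [0.348, 0.937, -0.0], [0.0, -0.0, -1.0]]
force: [0.5, 2.1, -9.8]
opening: 0.0119
```

Request:
{"method": "servo_tool", "body": {
  "steps": [
    [0,0,0,-0.0005,0,0,0],
    [0,0,0,-0.0005,0,0,0]
  ]
}}

```text
t: 7.0
eef_pos: [0.5802, 0.1048, 0.1341]
tcp_rot: [[-0.937, 0.348, -0.0], [0.348, 0.937, 0.0], [0.0, -0.0, -1.0]]
force: [0.7, 1.5, -10.9]
opening: 0.0122
```

Request:
{"method": "servo_tool", "body": {
  "steps": [
    [0,0,0,-0.0004,0,0,0],
    [0,0,0,-0.0004,0,0,0]
  ]
}}

```text
t: 7.25
eef_pos: [0.5802, 0.1048, 0.1345]
tcp_rot: [[-0.937, 0.348, -0.0], [0.348, 0.937, 0.0], [0.0, -0.0, -1.0]]
force: [0.6, 2.0, -10.6]
opening: 0.0118
```

Request:
{"method": "servo_tool", "body": {
  "steps": [
    [0,0,0,-0.0005,0,0,0],
    [0,0,0,-0.0005,0,0,0]
  ]
}}

```text
t: 7.5
eef_pos: [0.5802, 0.1048, 0.135]
tcp_rot: [[-0.937, 0.348, -0.0], [0.348, 0.937, -0.0], [0.0, -0.0, -1.0]]
force: [1.0, 2.1, -10.5]
opening: 0.012
```

Request:
{"method": "servo_tool", "body": {
  "steps": [
    [0,0,0,-0.0005,0,0,0],
    [0,0,0,-0.0005,0,0,0]
  ]
}}

```text
t: 7.75
eef_pos: [0.5802, 0.1048, 0.1355]
tcp_rot: [[-0.937, 0.348, -0.0], [0.348, 0.937, 0.0], [0.0, -0.0, -1.0]]
force: [0.4, 2.4, -10.6]
opening: 0.0121
```

Request:
{"method": "servo_tool", "body": {
  "steps": [
    [0,0,0,-0.0005,0,0,0],
    [0,0,0,-0.0005,0,0,0]
  ]
}}

```text
t: 8.0
eef_pos: [0.5802, 0.1049, 0.136]
tcp_rot: [[-0.937, 0.348, -0.0], [0.348, 0.937, 0.0], [0.0, 0.0, -1.0]]
force: [0.3, 2.4, -10.8]
opening: 0.0119
```

Request:
{"method": "servo_tool", "body": {
  "steps": [
    [0,0,0,-0.0005,0,0,0],
    [0,0,0,-0.0005,0,0,0]
  ]
}}

```text
t: 8.25
eef_pos: [0.5803, 0.1049, 0.1365]
tcp_rot: [[-0.937, 0.348, -0.0], [0.348, 0.937, 0.0], [0.0, -0.0, -1.0]]
force: [0.5, 1.7, -10.0]
opening: 0.0122
```

Request:
{"method": "servo_tool", "body": {
  "steps": [
    [0,0,0,-0.0005,0,0,0],
    [0,0,0,-0.0005,0,0,0]
  ]
}}

```text
t: 8.5
eef_pos: [0.5803, 0.1048, 0.137]
tcp_rot: [[-0.937, 0.348, -0.0], [0.348, 0.937, 0.0], [0.0, -0.0, -1.0]]
force: [1.1, 1.1, -11.2]
opening: 0.0114
```

Request:
{"method": "servo_tool", "body": {
  "steps": [
    [0,0,0,-0.0005,0,0,0],
    [0,0,0,-0.0005,0,0,0]
  ]
}}

```text
t: 8.75
eef_pos: [0.5803, 0.1048, 0.1375]
tcp_rot: [[-0.937, 0.348, -0.0], [0.348, 0.937, 0.0], [0.0, -0.0, -1.0]]
force: [-0.1, 1.8, -10.7]
opening: 0.012
```

Request:
{"method": "servo_tool", "body": {
  "steps": [
    [0,0,0,-0.0005,0,0,0],
    [0,0,0,-0.0005,0,0,0]
  ]
}}

```text
t: 9.0
eef_pos: [0.5803, 0.1048, 0.138]
tcp_rot: [[-0.937, 0.348, -0.0], [0.348, 0.937, 0.0], [0.0, 0.0, -1.0]]
force: [1.0, 1.7, -12.0]
opening: 0.0118
```

Request:
{"method": "servo_tool", "body": {
  "steps": [
    [0,0,0,-0.0004,0,0,0],
    [0,0,0,-0.0004,0,0,0]
  ]
}}

```text
t: 9.25
eef_pos: [0.5803, 0.1048, 0.1384]
tcp_rot: [[-0.937, 0.348, -0.0], [0.348, 0.937, -0.0], [0.0, -0.0, -1.0]]
force: [0.5, 2.1, -10.8]
opening: 0.0117
```

Request:
{"method": "servo_tool", "body": {
  "steps": [
    [0,0,0,-0.0005,0,0,0],
    [0,0,0,-0.0005,0,0,0]
  ]
}}

```text
t: 9.5
eef_pos: [0.5803, 0.1048, 0.1389]
tcp_rot: [[-0.937, 0.348, -0.0], [0.348, 0.937, 0.0], [0.0, 0.0, -1.0]]
force: [0.9, 2.4, -10.7]
opening: 0.0121
```

Request:
{"method": "servo_tool", "body": {
  "steps": [
    [0,0,0,-0.0005,0,0,0],
    [0,0,0,-0.0005,0,0,0]
  ]
}}

```text
t: 9.75
eef_pos: [0.5803, 0.1048, 0.1394]
tcp_rot: [[-0.937, 0.348, -0.0], [0.348, 0.937, -0.0], [0.0, -0.0, -1.0]]
force: [-0.1, 1.7, -12.1]
opening: 0.012
```

Request:
{"method": "servo_tool", "body": {
  "steps": [
    [0,0,0,-0.0004,0,0,0],
    [0,0,0,-0.0004,0,0,0]
  ]
}}

```text
t: 10.0
eef_pos: [0.5803, 0.1048, 0.1398]
tcp_rot: [[-0.937, 0.348, -0.0], [0.348, 0.937, 0.0], [0.0, 0.0, -1.0]]
force: [0.8, 1.6, -12.0]
opening: 0.0118
```

Request:
{"method": "servo_tool", "body": {
  "steps": [
    [0,0,0,-0.0004,0,0,0],
    [0,0,0,-0.0004,0,0,0]
  ]
}}

```text
t: 10.25
eef_pos: [0.5803, 0.1048, 0.1402]
tcp_rot: [[-0.937, 0.348, -0.0], [0.348, 0.937, 0.0], [0.0, -0.0, -1.0]]
force: [0.9, 1.7, -11.1]
opening: 0.0119
```

Request:
{"method": "servo_tool", "body": {
  "steps": [
    [0,0,0,-0.0005,0,0,0],
    [0,0,0,-0.0005,0,0,0]
  ]
}}

```text
t: 10.5
eef_pos: [0.5803, 0.1048, 0.1407]
tcp_rot: [[-0.937, 0.348, -0.0], [0.348, 0.937, -0.0], [0.0, -0.0, -1.0]]
force: [0.9, 1.5, -11.5]
opening: 0.012
```

Request:
{"method": "servo_tool", "body": {
  "steps": [
    [0,0,0,-0.0005,0,0,0],
    [0,0,0,-0.0005,0,0,0]
  ]
}}

```text
t: 10.75
eef_pos: [0.5803, 0.1049, 0.1412]
tcp_rot: [[-0.937, 0.348, -0.0], [0.348, 0.937, 0.0], [0.0, 0.0, -1.0]]
force: [-0.1, 2.5, -12.0]
opening: 0.0117
```

Request:
{"method": "servo_tool", "body": {
  "steps": [
    [0,0,0,-0.0004,0,0,0],
    [0,0,0,-0.0004,0,0,0]
  ]
}}

```text
t: 11.0
eef_pos: [0.5803, 0.1048, 0.1416]
tcp_rot: [[-0.937, 0.348, -0.0], [0.348, 0.937, -0.0], [-0.0, -0.0, -1.0]]
force: [-0.3, 2.7, -12.4]
opening: 0.0119
```

Request:
{"method": "servo_tool", "body": {
  "steps": [
    [0,0,0,-0.0004,0,0,0],
    [0,0,0,-0.0004,0,0,0]
  ]
}}

```text
t: 11.25
eef_pos: [0.5803, 0.1048, 0.142]
tcp_rot: [[-0.937, 0.348, -0.0], [0.348, 0.937, 0.0], [0.0, 0.0, -1.0]]
force: [1.0, 1.9, -12.1]
opening: 0.0119
```

Request:
{"method": "servo_tool", "body": {
  "steps": [
    [0,0,0,-0.0005,0,0,0],
    [0,0,0,-0.0005,0,0,0]
  ]
}}

```text
t: 11.5
eef_pos: [0.5803, 0.1048, 0.1425]
tcp_rot: [[-0.937, 0.348, -0.0], [0.348, 0.937, -0.0], [0.0, -0.0, -1.0]]
force: [-0.2, 2.5, -11.5]
opening: 0.0122
```

Request:
{"method": "servo_tool", "body": {
  "steps": [
    [0,0,0,-0.0005,0,0,0],
    [0,0,0,-0.0005,0,0,0]
  ]
}}

```text
t: 11.75
eef_pos: [0.5803, 0.1048, 0.143]
tcp_rot: [[-0.937, 0.348, -0.0], [0.348, 0.937, -0.0], [0.0, -0.0, -1.0]]
force: [-0.7, 2.3, -12.3]
opening: 0.0119
```

Request:
{"method": "servo_tool", "body": {
  "steps": [
    [0,0,0,-0.0005,0,0,0],
    [0,0,0,-0.0005,0,0,0]
  ]
}}

```text
t: 12.0
eef_pos: [0.5803, 0.1048, 0.1435]
tcp_rot: [[-0.937, 0.348, -0.0], [0.348, 0.937, -0.0], [0.0, -0.0, -1.0]]
force: [0.0, 2.3, -11.8]
opening: 0.0117
```

Request:
{"method": "servo_tool", "body": {
  "steps": [
    [0,0,0,-0.0005,0,0,0],
    [0,0,0,-0.0005,0,0,0]
  ]
}}

```text
t: 12.25
eef_pos: [0.5803, 0.1049, 0.144]
tcp_rot: [[-0.937, 0.348, 0.0], [0.348, 0.937, 0.0], [-0.0, 0.0, -1.0]]
force: [2.1, 2.2, -12.5]
opening: 0.0119
```

Request:
{"method": "servo_tool", "body": {
  "steps": [
    [0,0,0,-0.0005,0,0,0],
    [0,0,0,-0.0005,0,0,0]
  ]
}}

```text
t: 12.5
eef_pos: [0.5803, 0.1048, 0.1445]
tcp_rot: [[-0.937, 0.348, -0.0], [0.348, 0.937, -0.0], [0.0, -0.0, -1.0]]
force: [0.1, 2.2, -11.8]
opening: 0.012
```

Request:
{"method": "servo_tool", "body": {
  "steps": [
    [0,0,0,-0.0004,0,0,0],
    [0,0,0,-0.0004,0,0,0]
  ]
}}

```text
t: 12.75
eef_pos: [0.5803, 0.1048, 0.1449]
tcp_rot: [[-0.937, 0.348, -0.0], [0.348, 0.937, 0.0], [0.0, 0.0, -1.0]]
force: [0.8, 3.1, -12.3]
opening: 0.0122
```

Request:
{"method": "servo_tool", "body": {
  "steps": [
    [0,0,0,-0.0004,0,0,0],
    [0,0,0,-0.0004,0,0,0]
  ]
}}

```text
t: 13.0
eef_pos: [0.5803, 0.1048, 0.1453]
tcp_rot: [[-0.937, 0.348, -0.0], [0.348, 0.937, 0.0], [0.0, 0.0, -1.0]]
force: [0.7, 2.0, -12.5]
opening: 0.0117
```

Request:
{"method": "servo_tool", "body": {
  "steps": [
    [0,0,0,-0.0004,0,0,0],
    [0,0,0,-0.0004,0,0,0]
  ]
}}

```text
t: 13.25
eef_pos: [0.5803, 0.1048, 0.1457]
tcp_rot: [[-0.937, 0.348, -0.0], [0.348, 0.937, 0.0], [0.0, -0.0, -1.0]]
force: [1.2, 3.2, -12.4]
opening: 0.0118
```

Request:
{"method": "servo_tool", "body": {
  "steps": [
    [0,0,0,-0.0004,0,0,0],
    [0,0,0,-0.0004,0,0,0]
  ]
}}

```text
t: 13.5
eef_pos: [0.5803, 0.1048, 0.1461]
tcp_rot: [[-0.937, 0.348, 0.0], [0.348, 0.937, -0.0], [-0.0, -0.0, -1.0]]
force: [0.5, 1.7, -13.5]
opening: 0.0117
```

Request:
{"method": "servo_tool", "body": {
  "steps": [
    [0,0,0,-0.0004,0,0,0],
    [0,0,0,-0.0004,0,0,0]
  ]
}}

```text
t: 13.75
eef_pos: [0.5802, 0.1048, 0.1462]
tcp_rot: [[-0.937, 0.348, -0.0], [0.348, 0.937, -0.0], [0.0, -0.0, -1.0]]
force: [0.4, 3.6, -14.6]
opening: 0.0117
```

Request:
{"method": "servo_tool", "body": {
  "steps": [
    [0,0,0,-0.0002,0,0,0],
    [0,0,0,-0.0002,0,0,0]
  ]
}}

```text
t: 14.0
eef_pos: [0.5802, 0.1048, 0.1462]
tcp_rot: [[-0.937, 0.348, -0.0], [0.348, 0.937, -0.0], [0.0, -0.0, -1.0]]
force: [1.5, 2.9, -16.9]
opening: 0.0119
```

```bash
python3 look.py w4
```

```text
t 14.0
joint_positions [-26.1379, 26.8669, 20.2478, 88.7388, -9.8397, 66.1818, 65.7057]
eef_pos [0.5802, 0.1048, 0.1462]
tcp_rot [[-0.9374, 0.3483, -0.0005], [0.3483, 0.9374, -0.0001], [0.0004, -0.0003, -1.0]]
force [1.5485, 2.9104, -16.8515]
wrist_torque [0.5311, -0.3447, -0.0452]
opening 0.0119
```

View pics/w4.png

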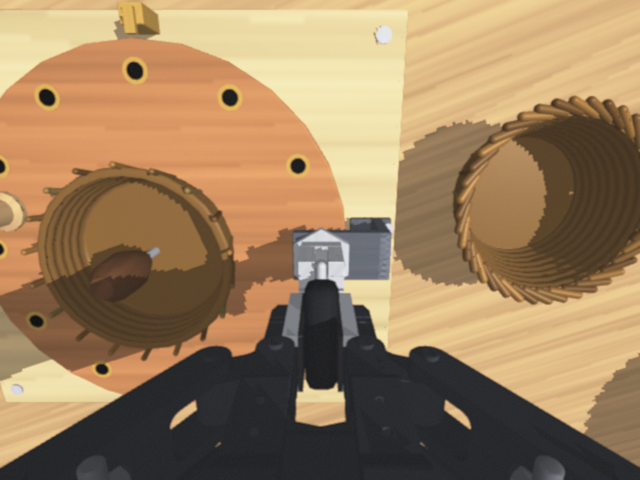

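Request:
{"method": "servo_tool", "body": {
  "steps": [
    [0,0,0,0.0006,0,0,0],
    [0,0,0,0.0012,0,0,0],
    [0,0,0,0.0012,0,0,0.0],
    [0,0,0,0.0012,0,0,0.04],
    [0,0,0,0.0012,0,0,0.08],
    [0,0,0,0.0012,0,0,0.12],
    [0,0,0,0.0012,0,0,0.12]
  ]
}}

```text
t: 14.92
eef_pos: [0.5804, 0.1049, 0.1456]
tcp_rot: [[-0.889, 0.458, 0.0], [0.458, 0.889, -0.0], [-0.0, 0.0, -1.0]]
force: [0.3, 1.2, -11.8]
opening: 0.0116
```

```bash
cat > st.py <<'E'
from h import *
s=bot.get_state()
for k in("t","joint_positions","eef_pos","tcp_rot","force","wrist_torque","opening"):print(k,np.round(s[k],4).tolist())
E
python3 st.py
```

```text
t 14.925
joint_positions [-27.17, 27.0532, 21.7441, 88.8361, -10.6124, 66.1451, 59.4318]
eef_pos [0.5804, 0.1049, 0.1456]
tcp_rot [[-0.8887, 0.4584, 0.0002], [0.4584, 0.8887, -0.0], [-0.0002, 0.0, -1.0]]
force [0.3261, 1.239, -11.7629]
wrist_torque [0.4648, 0.0131, -0.008]
opening 0.0116
```

Request:
{"method": "servo_tool", "body": {
  "steps": [
    [0,0,0,0.0,0,0,0.05],
    [0,0,0,0,0,0,0.12],
    [0,0,0,0,0,0,0.2],
    [0,0,0,0,0,0,0.28],
    [0,0,0,0,0,0,0.36],
    [0,0,0,0,0,0,0.44],
    [0,0,0,0,0,0,0.52],
    [0,0,0,0,0,0,0.6],
    [0,0,0,0,0,0,0.65],
    [0,0,0,0,0,0,0.65]
  ]
}}

```text
t: 16.18
eef_pos: [0.5804, 0.105, 0.1455]
tcp_rot: [[-0.431, 0.902, 0.0], [0.902, 0.431, 0.0], [-0.0, 0.0, -1.0]]
force: [0.5, 1.9, -13.1]
opening: 0.0117
```

```bash
python3 st.py
```

```text
t 16.175
joint_positions [-32.6651, 28.1465, 29.8633, 89.0581, -14.8122, 66.7479, 25.6977]
eef_pos [0.5804, 0.105, 0.1455]
tcp_rot [[-0.4314, 0.9022, 0.0003], [0.9022, 0.4314, 0.0], [-0.0001, 0.0002, -1.0]]
force [0.458, 1.8836, -13.0996]
wrist_torque [0.4473, -0.1027, -0.0067]
opening 0.0117
```

Request:
{"method": "servo_tool", "body": {
  "steps": [
    [0,0,0,0.0,0,0,0.06],
    [0,0,0,0,0,0,0.14],
    [0,0,0,0,0,0,0.22],
    [0,0,0,0,0,0,0.3],
    [0,0,0,0,0,0,0.38],
    [0,0,0,0,0,0,0.46],
    [0,0,0,0,0,0,0.54],
    [0,0,0,0,0,0,0.62],
    [0,0,0,0,0,0,0.7],
    [0,0,0,0,0,0,0.77],
    [0,0,0,0,0,0,0.802],
    [0,0,0,0,0,0,0.802],
    [0,0,0,0,0,0,0.802]
  ]
}}

```text
t: 17.8
eef_pos: [0.5805, 0.1051, 0.1456]
tcp_rot: [[0.348, 0.937, 0.0], [0.937, -0.348, 0.0], [0.001, 0.0, -1.0]]
force: [0.9, 1.2, -13.1]
opening: 0.012
```

```bash
python3 look.py w5
```

```text
t 17.8
joint_positions [-39.3547, 30.2771, 40.3098, 89.321, -20.6168, 67.9982, -15.5055]
eef_pos [0.5805, 0.1051, 0.1456]
tcp_rot [[0.3484, 0.9373, 0.0005], [0.9373, -0.3484, 0.0004], [0.0005, 0.0003, -1.0]]
force [0.8566, 1.2476, -13.108]
wrist_torque [0.4973, -0.2655, 0.0175]
opening 0.012
```

View pics/w5.png

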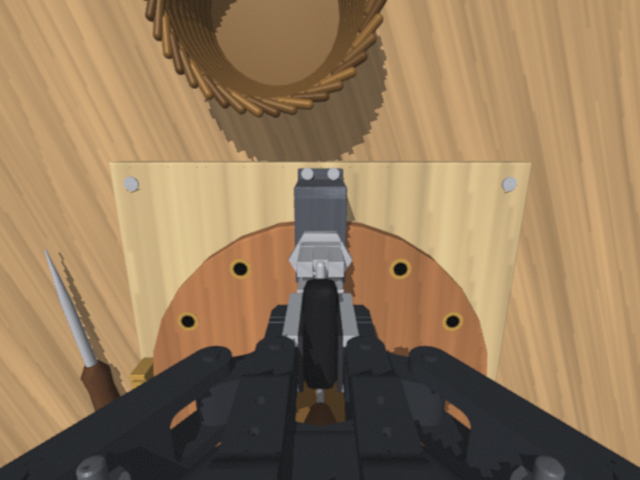

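The bar at (320,330) is in line with the sleeve and bracket (320,200), so the quarter turn is complete. Now I'll lower it into the notch.

Request:
{"method": "servo_tool", "body": {
  "steps": [
    [0,0,0,0.0007,0,0,0],
    [0,0,0,0.0014,0,0,0],
    [0,0,0,0.0021,0,0,0],
    [0,0,0,0.0028,0,0,0],
    [0,0,0,0.0034,0,0,0],
    [0,0,0,0.0034,0,0,0]
  ]
}}

```text
t: 18.6
eef_pos: [0.5804, 0.1049, 0.1421]
tcp_rot: [[0.349, 0.937, 0.0], [0.937, -0.349, 0.0], [0.0, 0.0, -1.0]]
force: [0.3, 2.7, -12.3]
opening: 0.0121
```

```bash
python3 st.py
```

```text
t 18.6
joint_positions [-39.3124, 30.4692, 40.247, 89.5761, -20.761, 67.6091, -15.4357]
eef_pos [0.5804, 0.1049, 0.1421]
tcp_rot [[0.3493, 0.937, 0.0003], [0.937, -0.3493, 0.0002], [0.0003, 0.0002, -1.0]]
force [0.2563, 2.6917, -12.3328]
wrist_torque [0.6264, -0.2655, 0.0117]
opening 0.0121
```

Request:
{"method": "servo_tool", "body": {
  "steps": [
    [0,0,0,0.0004,0,0,0],
    [0,0,0,0.0007,0,0,0],
    [0,0,0,0.0007,0,0,0]
  ]
}}

```text
t: 18.98
eef_pos: [0.5805, 0.1049, 0.1416]
tcp_rot: [[0.349, 0.937, 0.0], [0.937, -0.349, 0.0], [0.0, 0.0, -1.0]]
force: [0.7, 2.8, -10.0]
opening: 0.0116
```

Request:
{"method": "servo_tool", "body": {
  "steps": [
    [0,0,0,0.0003,0,0,0],
    [0,0,0,0.0005,0,0,0],
    [0,0,0,0.0005,0,0,0]
  ]
}}

```text
t: 19.35
eef_pos: [0.5805, 0.1049, 0.1415]
tcp_rot: [[0.349, 0.937, 0.001], [0.937, -0.349, 0.0], [0.001, 0.0, -1.0]]
force: [0.4, 3.5, -6.7]
opening: 0.0123
```

Request:
{"method": "servo_tool", "body": {
  "steps": [
    [0,0,0,0.0003,0,0,0],
    [0,0,0,0.0006,0,0,0],
    [0,0,0,0.0006,0,0,0]
  ]
}}

```text
t: 19.73
eef_pos: [0.5806, 0.1049, 0.1413]
tcp_rot: [[0.349, 0.937, 0.001], [0.937, -0.349, 0.001], [0.001, 0.001, -1.0]]
force: [-2.7, 2.5, 0.6]
opening: 0.0116
```

Request:
{"method": "servo_tool", "body": {
  "steps": [
    [0.1,0,0,0,0,0,0],
    [0.25,0,0,0,0,0,0],
    [0.4,0,0,0,0,0,0],
    [0.4,0,0,-0.005,0,0,0],
    [0.4,0,0,-0.02,0,0,0],
    [0.4,0,0,-0.04,0,0,0],
    [0.4,0,0,-0.055,0,0,0],
    [0.4,0,0,-0.06,0,0,0],
    [0.4,0,0,-0.06,0,0,0]
  ]
}}

```text
t: 20.85
eef_pos: [0.5804, 0.1048, 0.2006]
tcp_rot: [[0.349, 0.937, 0.001], [0.937, -0.349, 0.0], [0.0, 0.0, -1.0]]
force: [0.6, -0.1, -0.2]
opening: 0.0339
```

```bash
python3 look.py w6
python3 - <<'E'
from h import *
p,d=bot.camera("scene");cv2.imwrite("pics/s6.png",p[120:400,130:500,::-1].repeat(2,0).repeat(2,1))
d0=np.load("w6.npy");s=bot.get_state();K,T=wcam(s);v,u=np.mgrid[:480,:640]
P=np.stack([(u-K[0,2])*d0/K[0,0],(v-K[1,2])*d0/K[1,1],d0],-1)@T[:3,:3].T+T[:3,3]
m=(d0>0)&(np.hypot(P[...,0]-.5804,P[...,1]-.105)<.03)&(P[...,2]>.125)&(P[...,2]<.18)
g=P[m];print("bar",m.sum(),np.percentile(g,[1,50,99],0).round(4),cv2.minAreaRect((g[:,:2]*1000).astype(np.float32)))
E
```

```text
t 20.85
joint_positions [-40.0059, 27.6859, 41.5809, 84.893, -18.679, 74.4638, -17.1346]
eef_pos [0.5804, 0.1048, 0.2006]
tcp_rot [[0.3494, 0.937, 0.0005], [0.937, -0.3494, 0.0002], [0.0004, 0.0004, -1.0]]
force [0.6491, -0.0932, -0.2364]
wrist_torque [-0.0405, -0.0044, -0.0227]
opening 0.0339
bar 1855 [[0.5704 0.086  0.15  ]
 [0.5822 0.1076 0.1574]
 [0.5928 0.1263 0.1591]] ((581.295166015625, 105.38679504394531), (43.70005798339844, 12.659174919128418), 69.91209411621094)
```

View pics/w6.png

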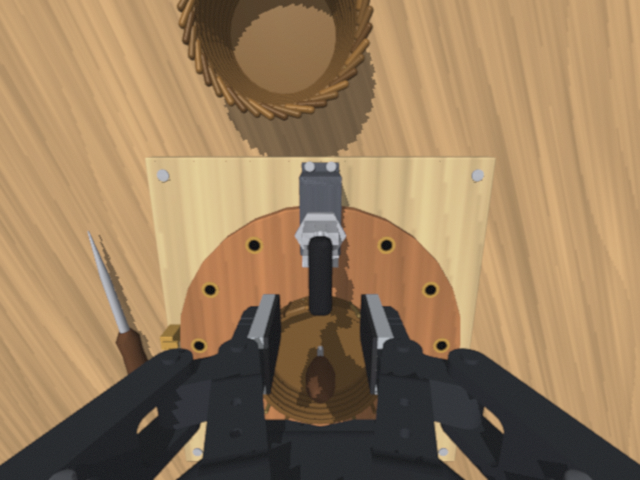

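View pics/s6.png

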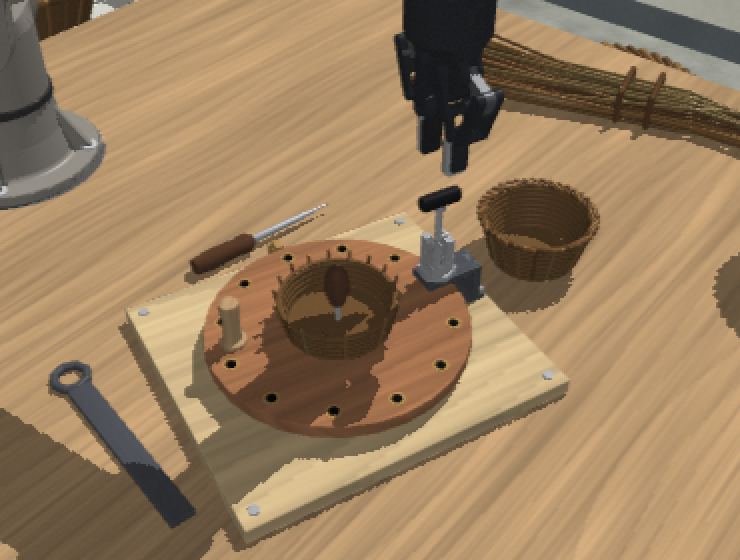

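The plunger holds itself: in the scene crop the bar stands raised and turned at (440,198), with its top at about z = 0.159 m, which is 20 mm up. Now over to the peg.

Request:
{"method": "servo_tool", "body": {
  "steps": [
    [0.4,-0.02,-0.0025,0,0,0,0.03],
    [0.4,-0.06,-0.0075,0,0,0,0.1],
    [0.45,-0.1,-0.0125,0,0,0,0.18],
    [0.5,-0.14,-0.0175,0,0,0,0.262],
    [0.5,-0.175,-0.022,0.01,0,0,0.262],
    [0.5,-0.198,-0.025,0.03,0,0,0.262],
    [0.5,-0.2065,-0.0259,0.045,0,0,0.262],
    [0.5,-0.2065,-0.0259,0.045,0,0,0.262],
    [0.5,-0.2065,-0.0259,0.045,0,0,0.262]
  ]
}}

```text
t: 22.08
eef_pos: [0.4847, -0.0787, 0.1556]
tcp_rot: [[0.579, 0.815, 0.001], [0.815, -0.579, 0.0], [0.001, 0.0, -1.0]]
force: [0.5, -0.2, -0.5]
opening: 0.0423
```

```bash
python3 look.py w7
python3 - <<'E'
from h import *
d0=np.load("w7.npy");s=bot.get_state();K,T=wcam(s);v,u=np.mgrid[:480,:640]
P=np.stack([(u-K[0,2])*d0/K[0,0],(v-K[1,2])*d0/K[1,1],d0],-1)@T[:3,:3].T+T[:3,3]
m=(d0>0)&(np.hypot(P[...,0]-.484,P[...,1]+.08)<.025)&(P[...,2]>.088)&(P[...,2]<.102)
g=P[m];print("peg top",m.sum(),np.percentile(g,[1,50,99],0).round(4),cv2.minEnclosingCircle((g[:,:2]*1000).astype(np.float32)))
E
```

```text
t 22.075
joint_positions [-31.8753, 19.1434, 49.1818, 104.3635, -16.0883, 63.7332, -12.4196]
eef_pos [0.4847, -0.0787, 0.1556]
tcp_rot [[0.5789, 0.8154, 0.0007], [0.8154, -0.5789, 0.0002], [0.0005, 0.0005, -1.0]]
force [0.4777, -0.2404, -0.4683]
wrist_torque [0.036, -0.0604, -0.0088]
opening 0.0423
peg top 885 [[ 0.4777 -0.0878  0.0884]
 [ 0.4868 -0.0781  0.0953]
 [ 0.4952 -0.0702  0.0971]] ((486.1485290527344, -79.02954864501953), 9.675836563110352)
```

View pics/w7.png

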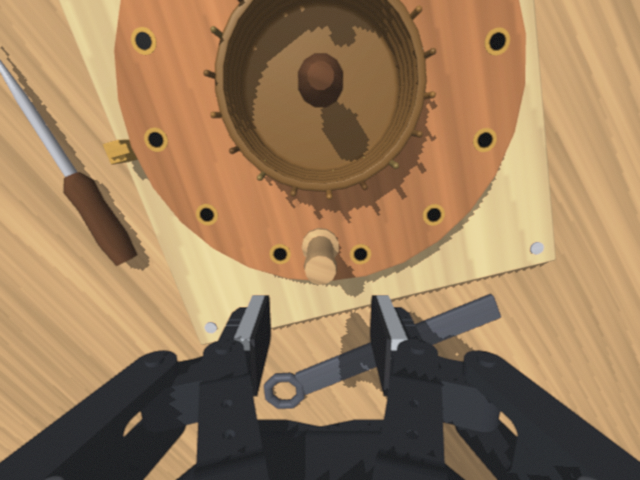

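The peg top is at (320,265), centred between the jaws (320), with nothing in the way below the fingers.

Request:
{"method": "servo_tool", "body": {
  "steps": [
    [0.5,0,0.001,0.02,0,0,0],
    [0.45,0,0.001,0.05,0,0,0],
    [0.4,0,0.001,0.072,0,0,0],
    [0.35,0,0.001,0.0835,0,0,0],
    [0.3,0,0.001,0.0835,0,0,0],
    [0.2,0,0.001,0.0835,0,0,0],
    [0.1,0,0.001,0.0835,0,0,0],
    [0.0,0,0.001,0.0835,0,0,0],
    [0.0,0,0.001,0.0835,0,0,0]
  ]
}}

```text
t: 23.25
eef_pos: [0.4854, -0.0801, 0.0725]
tcp_rot: [[0.58, 0.815, 0.002], [0.815, -0.58, 0.0], [0.001, 0.001, -1.0]]
force: [-0.3, 1.0, 2.2]
opening: 0.0162
```

```bash
python3 look.py w8
```

```text
t 23.25
joint_positions [-27.7482, 25.7736, 45.4543, 109.7189, -22.6648, 53.7075, -6.881]
eef_pos [0.4854, -0.0801, 0.0725]
tcp_rot [[0.5799, 0.8147, 0.0015], [0.8147, -0.5799, 0.0004], [0.0012, 0.001, -1.0]]
force [-0.3126, 1.0187, 2.2122]
wrist_torque [0.188, 0.0853, 0.1172]
opening 0.0162
```

View pics/w8.png

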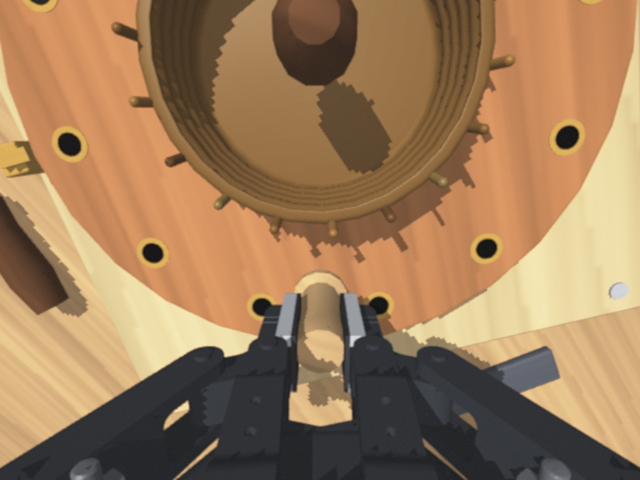

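Request:
{"method": "servo_tool", "body": {
  "steps": [
    [0,0,-0.001,0,0,0,0.01],
    [0,0,-0.002,0,0,0,0.02],
    [0,0,-0.002,0,0,0,0.02]
  ]
}}

```text
t: 23.68
eef_pos: [0.4838, -0.079, 0.0724]
tcp_rot: [[0.597, 0.802, 0.002], [0.802, -0.597, 0.0], [0.001, 0.001, -1.0]]
force: [0.2, 1.5, 4.7]
opening: 0.0161
```

Request:
{"method": "servo_tool", "body": {
  "steps": [
    [0,0.0001,-0.005,0,0,0,0.05],
    [0,0.0005,-0.01,0,0,0,0.1],
    [0,0.0011,-0.0149,0,0,0,0.15],
    [0,0.002,-0.0199,0,0,0,0.2],
    [0,0.0031,-0.0247,0,0,0,0.25],
    [0,0.0045,-0.0296,0,0,0,0.3],
    [0,0.0045,-0.0296,0,0,0,0.3]
  ]
}}

```text
t: 24.55
eef_pos: [0.4623, -0.0579, 0.0724]
tcp_rot: [[0.807, 0.59, 0.001], [0.59, -0.807, -0.0], [0.001, 0.001, -1.0]]
force: [0.1, -0.1, 7.2]
opening: 0.0165
```

```bash
python3 st.py
```

```text
t 24.55
joint_positions [-35.3177, 24.3875, 51.1506, 113.6625, -23.797, 52.8821, -25.765]
eef_pos [0.4623, -0.0579, 0.0724]
tcp_rot [[0.8074, 0.59, 0.001], [0.59, -0.8074, -0.0], [0.0008, 0.0006, -1.0]]
force [0.0825, -0.1392, 7.2262]
wrist_torque [0.1869, 0.2192, 0.0664]
opening 0.0165
```

Request:
{"method": "servo_tool", "body": {
  "steps": [
    [0,0.0002,-0.006,-0.0001,0,0,0.06],
    [0,0.0007,-0.012,-0.0002,0,0,0.12],
    [0,0.0016,-0.0179,-0.0003,0,0,0.18],
    [0,0.0029,-0.0238,-0.0004,0,0,0.24],
    [0,0.0045,-0.0296,-0.0004,0,0,0.3],
    [0,0.0064,-0.0352,-0.0004,0,0,0.36],
    [0,0.0087,-0.0408,-0.0004,0,0,0.42],
    [0,0.0113,-0.0462,-0.0004,0,0,0.48],
    [0,0.0122,-0.0479,-0.0004,0,0,0.5],
    [0,0.0122,-0.0479,-0.0004,0,0,0.5]
  ]
}}

```text
t: 25.8
eef_pos: [0.4434, -0.0122, 0.0725]
tcp_rot: [[0.991, 0.131, -0.0], [0.131, -0.991, -0.0], [-0.0, 0.0, -1.0]]
force: [-1.0, 0.0, 5.8]
opening: 0.0162
```

```bash
python3 look.py w9
```

```text
t 25.8
joint_positions [-48.0332, 24.7791, 59.7957, 116.9669, -26.8889, 53.1616, -56.2752]
eef_pos [0.4434, -0.0122, 0.0725]
tcp_rot [[0.9914, 0.1307, -0.0002], [0.1307, -0.9914, -0.0002], [-0.0003, 0.0002, -1.0]]
force [-1.0078, 0.0286, 5.7563]
wrist_torque [0.0733, 0.2036, 0.02]
opening 0.0162
```

View pics/w9.png

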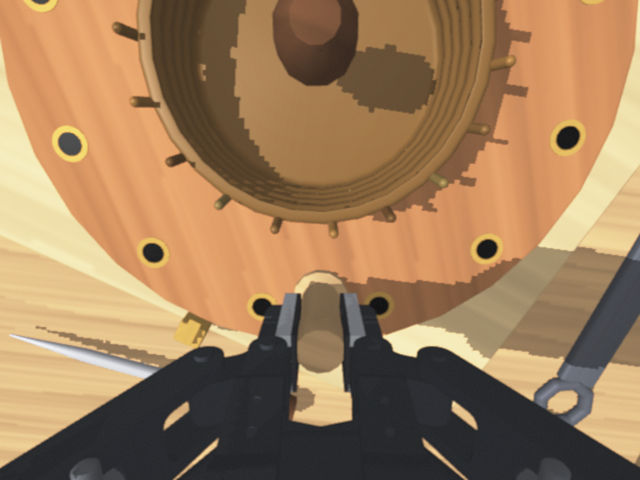

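Run:
```python
from h import *
d0=np.load("w9.npy");s=bot.get_state();K,T=wcam(s);v,u=np.mgrid[:480,:640]
P=np.stack([(u-K[0,2])*d0/K[0,0],(v-K[1,2])*d0/K[1,1],d0],-1)@T[:3,:3].T+T[:3,3]
c=np.array([.5420,.0018]);Y=np.array([.349,.937]);X=np.array([.937,-.349])
for r in (312,322,332,340,348):
  for q in(175,185,192,200,210): 
    p=P[r,q];print(r,q,((p[:2]-c)@X).round(4),((p[:2]-c)@Y).round(4),p[2].round(4),end=' | ')
  print()
```

```text
312 175 -0.1462 0.0152 0.0194 | 312 185 -0.1445 0.0103 0.0179 | 312 192 -0.1251 0.004 0.0454 | 312 200 -0.1231 0.0004 0.0456 | 312 210 -0.1209 -0.0039 0.0454 | 
322 175 -0.1648 0.0152 0.0015 | 322 185 -0.1346 0.0054 0.0414 | 322 192 -0.1304 0.0019 0.0451 | 322 200 -0.1284 -0.0017 0.0453 | 322 210 -0.1341 -0.0056 0.0328 | 
332 175 -0.1713 0.0126 0.0017 | 332 185 -0.1365 0.0028 0.0462 | 332 192 -0.1351 -0.0003 0.0458 | 332 200 -0.1351 -0.0037 0.0431 | 332 210 -0.1618 -0.0071 0.0004 | 
340 175 -0.1771 0.0105 0.0013 | 340 185 -0.1414 0.0012 0.0453 | 340 192 -0.1389 -0.0021 0.0464 | 340 200 -0.1389 -0.0055 0.0438 | 340 210 -0.1669 -0.0094 0.0008 | 
348 175 -0.1832 0.0085 0.0006 | 348 185 -0.1794 0.0026 0.0016 | 348 192 -0.178 -0.0013 0.0006 | 348 200 -0.0931 -0.0094 0.1109 | 348 210 -0.0912 -0.0121 0.1116 |
```

The grip on the peg at (320,320) holds. The pointer at (192,333) is only about 46 mm tall, below the fingertips (64 mm), so the swing can go on.

Request:
{"method": "servo_tool", "body": {
  "steps": [
    [0,0.0002,-0.006,0,0,0,0.06],
    [0,0.0007,-0.012,-0.0001,0,0,0.12],
    [0,0.0016,-0.0179,-0.0002,0,0,0.18],
    [0,0.0029,-0.0238,-0.0003,0,0,0.24],
    [0,0.0045,-0.0296,-0.0003,0,0,0.3],
    [0,0.0064,-0.0352,-0.0003,0,0,0.36],
    [0,0.0087,-0.0408,-0.0003,0,0,0.42],
    [0,0.0104,-0.0444,-0.0003,0,0,0.46],
    [0,0.0117,-0.0469,-0.0003,0,0,0.488],
    [0,0.0117,-0.0469,-0.0003,0,0,0.488],
    [0,0.0117,-0.0469,-0.0003,0,0,0.488]
  ]
}}

```text
t: 27.22
eef_pos: [0.4484, 0.0362, 0.0725]
tcp_rot: [[0.937, -0.349, -0.001], [-0.349, -0.937, 0.0], [-0.001, 0.0, -1.0]]
force: [-1.8, 1.8, 5.7]
opening: 0.0162
```

```bash
python3 look.py w10
python3 - <<'E'
from h import *
s=bot.get_state();c=np.array([.5420,.0018]);v=s["eef_pos"][:2]-c
print(np.hypot(*v),np.degrees(np.arctan2(v[1],v[0])))
p,d=bot.camera("top");cv2.imwrite("pics/t10.png",cv2.resize(p[140:350,190:470,::-1],None,fx=2.8,fy=2.8))
E
```

```text
t 27.225
joint_positions [-57.7613, 29.4726, 66.7289, 116.1095, -32.9807, 56.1808, -84.6004]
eef_pos [0.4484, 0.0362, 0.0725]
tcp_rot [[0.937, -0.3493, -0.0013], [-0.3493, -0.937, 0.0004], [-0.0013, 0.0, -1.0]]
force [-1.7774, 1.7964, 5.7094]
wrist_torque [0.1492, 0.4053, -0.059]
opening 0.0162
0.09978630054487016 159.84388107239226
```

View pics/w10.png

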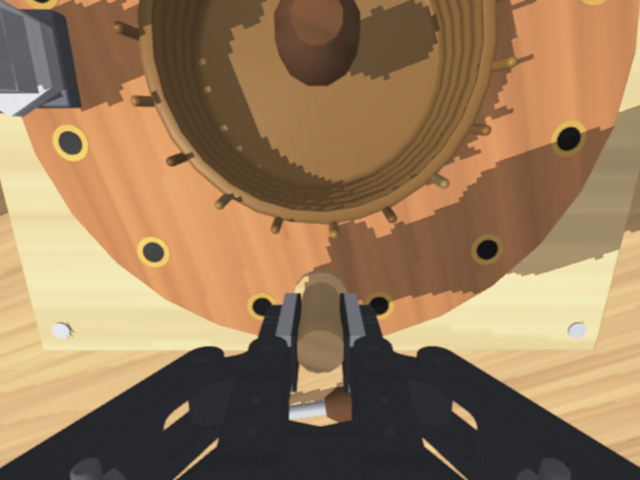

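The peg is held at the pointer: it sits at (320,320), and the board's edge runs square to the tool. Releasing gently.

Request:
{"method": "servo_tool", "body": {
  "steps": [
    [0.1,0,0,0,0,0,0],
    [0.2,0,0,0,0,0,0],
    [0.3,0,0,0,0,0,0],
    [0.4,0,0,0,0,0,0],
    [0.45,0,0,0,0,0,0],
    [0.45,0,0,-0.01,0,0,0],
    [0.45,0,0,-0.03,0,0,0],
    [0.45,0,0,-0.06,0,0,0],
    [0.45,0,0,-0.09,0,0,0],
    [0.45,0,0,-0.1,0,0,0],
    [0.45,0,0,-0.1,0,0,0]
  ]
}}

```text
t: 28.7
eef_pos: [0.4492, 0.0364, 0.1728]
tcp_rot: [[0.937, -0.348, 0.001], [-0.348, -0.937, 0.001], [0.001, -0.001, -1.0]]
force: [-0.6, 0.6, -1.3]
opening: 0.0388
```

```bash
python3 look.py w11
python3 - <<'E'
from h import *
d0=np.load("w11.npy");s=bot.get_state();K,T=wcam(s);v,u=np.mgrid[:480,:640]
P=np.stack([(u-K[0,2])*d0/K[0,0],(v-K[1,2])*d0/K[1,1],d0],-1)@T[:3,:3].T+T[:3,3]
m=(d0>0)&(np.hypot(P[...,0]-.448,P[...,1]-.036)<.025)&(P[...,2]>.088)&(P[...,2]<.102)
g=P[m];C=cv2.minEnclosingCircle((g[:,:2]*1000).astype(np.float32));print("peg top",m.sum(),np.median(g,0),C)
q=np.array(C[0])/1000-[.0008,.0005]
for c in ([.5420,.0018],):
    w=q-c;print(np.hypot(*w),np.degrees(np.arctan2(w[1],w[0])))
E
```

```text
t 28.7
joint_positions [-65.0008, 18.9353, 72.1326, 109.0123, -19.7977, 66.2388, -95.9586]
eef_pos [0.4492, 0.0364, 0.1728]
tcp_rot [[0.9374, -0.3482, 0.001], [-0.3482, -0.9374, 0.0011], [0.0006, -0.0014, -1.0]]
force [-0.603, 0.6012, -1.2848]
wrist_torque [-0.0224, 0.0317, 0.0393]
opening 0.0388
peg top 741 [0.44977301 0.03536401 0.09433937] ((448.9733581542969, 35.79753875732422), 9.74156665802002)
0.09962692318264323 160.35266223256585
```

View pics/w11.png

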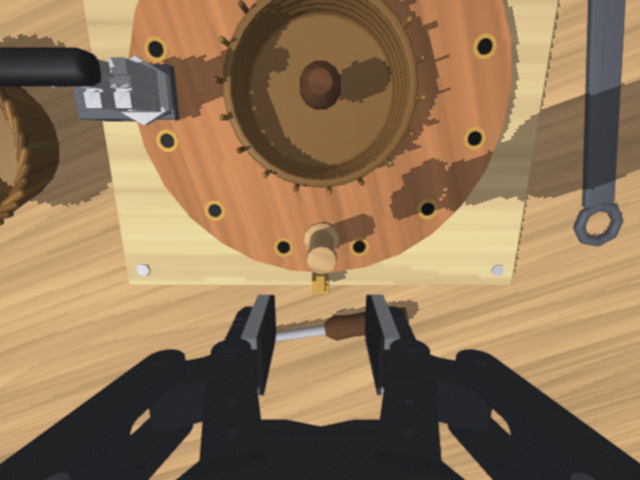

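The peg top (321,258) stands right behind the pointer (320,284), in line with the awl (320,85). The T-bar is still raised and turned. I'll check that in one frame, and take a top view too.

Run:
```python
from h import *
d0=np.load("w11.npy");im=cv2.imread("pics/w11.png");hsv=cv2.cvtColor(im,cv2.COLOR_BGR2HSV);c=bot.get_calibration("wrist");K=c["camera_matrix"];T=c["tool_from_camera"]
v,u=np.mgrid[:480,:640]
P=(np.stack([(u-K[0,2])*d0/K[0,0],(v-K[1,2])*d0/K[1,1],d0],-1)@T[:3,:3].T+T[:3,3])*1000
z=172.8-P[...,2]
def rp(n,m):g=P[m];print(n,m.sum(),"mid",((np.percentile(g,1,0)+np.percentile(g,99,0))/2).round(2))
b=(u>290)&(u<350)
rp("peg",b&(v>215)&(v<275)&(z>60)&(z<100))
rp("ptr",b&(v>268)&(v<297)&(z>25)&(z<55)&(hsv[...,1]>150))
rp("awl",b&(v>55)&(v<115)&(z>95)&(z<125))
rp("basket",(v<200)&(u>200)&(u<440)&(z>70)&(z<90))
p,d=bot.camera("top");cv2.imwrite("pics/t11.png",cv2.resize(p[140:350,190:470,::-1],None,fx=2.8,fy=2.8))
p,d=bot.camera("scene");cv2.imwrite("pics/s11.png",cv2.resize(p[140:400,130:500,::-1],None,fx=2,fy=2))
```

```text
peg 977 mid [ 0.79  0.72 94.02]
ptr 132 mid [-37.54  -0.94 128.56]
awl 1606 mid [99.42 -0.11 66.7 ]
basket 8175 mid [94.96 -0.18 93.88]
```

View pics/t11.png

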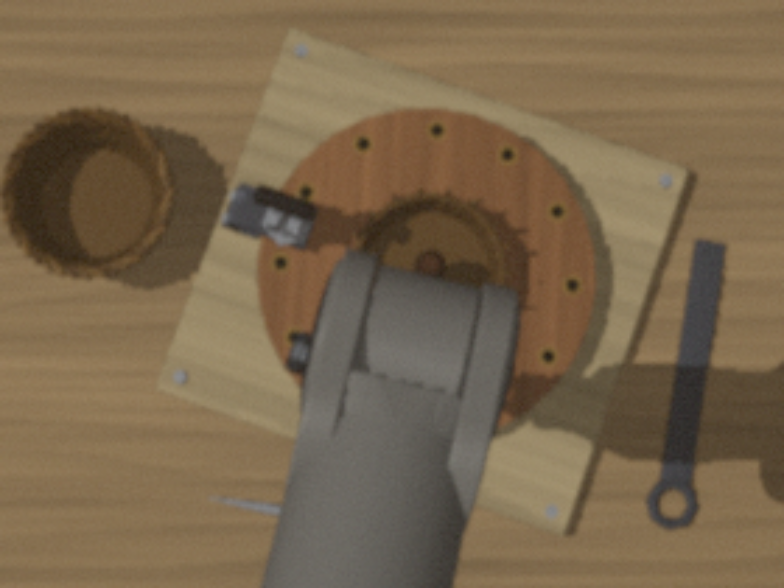

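View pics/s11.png

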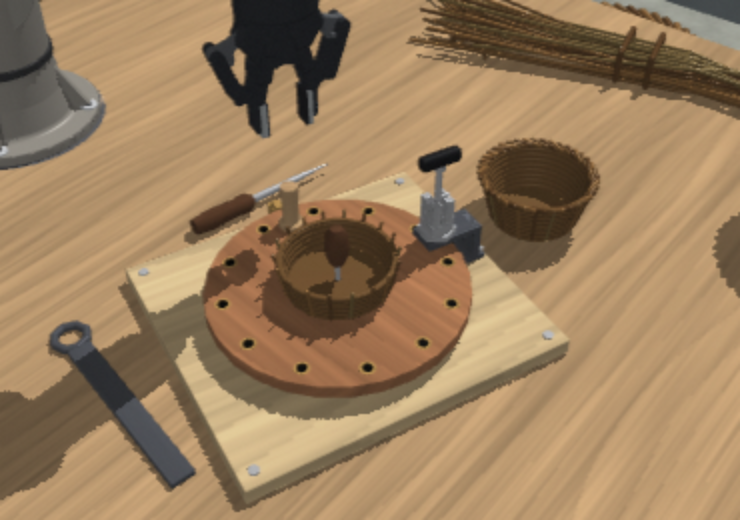

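Run:
```python
from h import *
c=bot.get_calibration("wrist");K=c["camera_matrix"];T=c["tool_from_camera"]
v,u=np.mgrid[:480,:640];b=(u>290)&(u<350)
for n,yaw,zt,pv in(("w7",np.degrees(np.arctan2(-.5789,.8154)),155.6,(235,290)),("w11",np.degrees(np.arctan2(-.9374,-.3482)),172.8,(215,275))):
    d0=np.load(n+".npy");P=(np.stack([(u-K[0,2])*d0/K[0,0],(v-K[1,2])*d0/K[1,1],d0],-1)@T[:3,:3].T+T[:3,3])*1000;z=zt-P[...,2]
    top=b&(v>pv[0])&(v<pv[1])&(z>91)&(z<100)
    g=P[top];C=cv2.minEnclosingCircle(g[:,:2].astype(np.float32))
    a=P[(v<115)&b&(z>100)&(z<125)];A=cv2.minEnclosingCircle(a[:,:2].astype(np.float32))
    bk=P[(v<200)&(u>200)&(u<440)&(z>78)&(z<88)&(P[...,0]<165)];B=cv2.minAreaRect(bk[:,:2].astype(np.float32))
    print(n,yaw,C,A,"basket y",(np.percentile(bk[:,1],[1,99])))
    # holes flanking the peg: dark
    im=cv2.imread(f"pics/{n}.png");dk=((im.max(2)<45)&(abs(z-40)<15)).astype(np.uint8)
    nn,l,st,ce=cv2.connectedComponentsWithStats(dk)
    H=[]
    for i in range(1,nn):
        if 25<st[i,4]<400:
            x,y=ce[i]; r=T[:3,:3]@np.linalg.inv(K)@[x,y,1]; o=T[:3,3]; H.append(((o+r*((zt/1000-.045-o[2])/r[2]))*1000).round(1)[:2].tolist()+[int(x),int(y)])
    print(H)
```

```text
w7 -35.37316343363215 ((0.6351318955421448, 0.0800899937748909), 9.417702674865723) ((99.95446014404297, 0.072931207716465), 11.162840843200684) basket y [-56.97833648  57.13001894]
[[128.8, 106.5, 497, 40], [71.9, -107.2, 155, 139], [71.6, 106.5, 484, 139], [22.3, -78.6, 206, 214], [22.1, 77.8, 433, 214], [-6.5, -29.0, 279, 253], [-6.5, 28.1, 360, 253]]
w11 -110.3776629060016 ((0.34118643403053284, 0.6671954393386841), 9.418668746948242) ((99.88835144042969, -0.23308181762695312), 11.060428619384766) basket y [-57.19295968  56.9018205 ]
[[129.6, 106.3, 484, 45], [128.2, -107.2, 155, 48], [72.4, 106.6, 474, 137], [22.8, 78.3, 427, 208], [-6.7, -28.2, 283, 246], [-6.4, 28.9, 358, 246]]
```

Peg, holes and pointer all put the peg about 1 mm (0.5°) short. There's plenty of time, so I'll re-close on the peg at the right spot and let the jaws centre it.

Request:
{"method": "servo_tool", "body": {
  "steps": [
    [0.45,0,-0.0002,0.02,0,0,0],
    [0.45,0,-0.0002,0.05,0,0,0],
    [0.45,0,-0.0002,0.075,0,0,0],
    [0.45,0,-0.0002,0.095,0,0,0],
    [0.4,0,-0.0002,0.099,0,0,0],
    [0.35,0,-0.0002,0.099,0,0,0],
    [0.3,0,-0.0002,0.099,0,0,0],
    [0.25,0,-0.0002,0.099,0,0,0],
    [0.2,0,-0.0002,0.099,0,0,0],
    [0.1,0,-0.0002,0.099,0,0,0],
    [0.1,0,-0.0002,0.099,0,0,0]
  ]
}}

```text
t: 30.22
eef_pos: [0.4496, 0.0364, 0.0742]
tcp_rot: [[0.937, -0.348, 0.001], [-0.348, -0.937, 0.001], [0.001, -0.001, -1.0]]
force: [-1.3, -0.8, 6.0]
opening: 0.0162
```

```bash
python3 st.py
```

```text
t 30.225
joint_positions [-55.6995, 27.1479, 62.9938, 115.9022, -29.8677, 54.862, -87.6287]
eef_pos [0.4496, 0.0364, 0.0742]
tcp_rot [[0.9373, -0.3485, 0.0009], [-0.3485, -0.9373, 0.0007], [0.0006, -0.001, -1.0]]
force [-1.332, -0.7845, 5.9536]
wrist_torque [0.0619, 0.2381, 0.0199]
opening 0.0162
```

Request:
{"method": "servo_tool", "body": {
  "steps": [
    [0.1,0,-0.0004,0,0,0,0],
    [0.1,0,-0.0004,0,0,0,0],
    [0.2,0,-0.0004,0,0,0,0],
    [0.25,0,-0.0004,0,0,0,0],
    [0.3,0,-0.0004,0,0,0,0],
    [0.4,0,-0.0004,0,0,0,0],
    [0.45,0,-0.0004,0,0,0,0],
    [0.45,0,-0.0004,-0.01,0,0,0],
    [0.45,0,-0.0004,-0.03,0,0,0],
    [0.45,0,-0.0004,-0.06,0,0,0],
    [0.45,0,-0.0004,-0.085,0,0,0],
    [0.45,0,-0.0004,-0.098,0,0,0],
    [0.45,0,-0.0004,-0.098,0,0,0],
    [0.45,0,-0.0004,-0.098,0,0,0]
  ]
}}

```text
t: 31.98
eef_pos: [0.4484, 0.0369, 0.1707]
tcp_rot: [[0.937, -0.348, -0.002], [-0.348, -0.937, -0.0], [-0.001, 0.001, -1.0]]
force: [-0.3, -0.1, -0.5]
opening: 0.0383
```

```bash
python3 look.py w12;python3 - <<'E'
from h import *
c=bot.get_calibration("wrist");K=c["camera_matrix"];T=c["tool_from_camera"];s=bot.get_state()
v,u=np.mgrid[:480,:640];b=(u>290)&(u<350);zt=s["eef_pos"][2]*1000
d0=np.load("w12.npy");P=(np.stack([(u-K[0,2])*d0/K[0,0],(v-K[1,2])*d0/K[1,1],d0],-1)@T[:3,:3].T+T[:3,3])*1000;z=zt-P[...,2]
g=P[b&(v>215)&(v<275)&(z>91)&(z<100)];print(cv2.minEnclosingCircle(g[:,:2].astype(np.float32)))
a=P[(v<115)&b&(z>100)&(z<125)];print(cv2.minEnclosingCircle(a[:,:2].astype(np.float32)))
im=cv2.imread("pics/w12.png");hsv=cv2.cvtColor(im,cv2.COLOR_BGR2HSV)
m=b&(v>268)&(v<297)&(z>25)&(z<55)&(hsv[...,1]>150);print("ptr",np.percentile(P[m],[1,99],0).mean(0))
dk=((im.max(2)<45)&(abs(z-40)<15)).astype(np.uint8);nn,l,st,ce=cv2.connectedComponentsWithStats(dk)
for i in range(1,nn):
    if 25<st[i,4]<400:
        x,y=ce[i]; r=T[:3,:3]@np.linalg.inv(K)@[x,y,1]; o=T[:3,3]; print(((o+r*((zt/1000-.045-o[2])/r[2]))*1000).round(1)[:2],end=' ')
E
```

```text
t 31.975
joint_positions [-64.108, 18.4068, 70.5325, 109.1422, -19.0301, 65.8486, -96.8733]
eef_pos [0.4484, 0.0369, 0.1707]
tcp_rot [[0.9373, -0.3485, -0.0016], [-0.3485, -0.9373, -0.0], [-0.0015, 0.0006, -1.0]]
force [-0.3079, -0.0857, -0.5401]
wrist_torque [-0.0484, -0.0139, -0.0073]
opening 0.0383
((1.5616464614868164, -0.165152907371521), 9.372943878173828)
((100.81817626953125, -0.11982228606939316), 11.069494247436523)
ptr [-36.08746005  -0.56658571 126.63978418]
[ 130.2 -107.2] [130.  106.4] [ 72.7 106.3] [23.4 77.5] [ -5.3 -29.2] [-5.2 28. ]
```

View pics/w12.png

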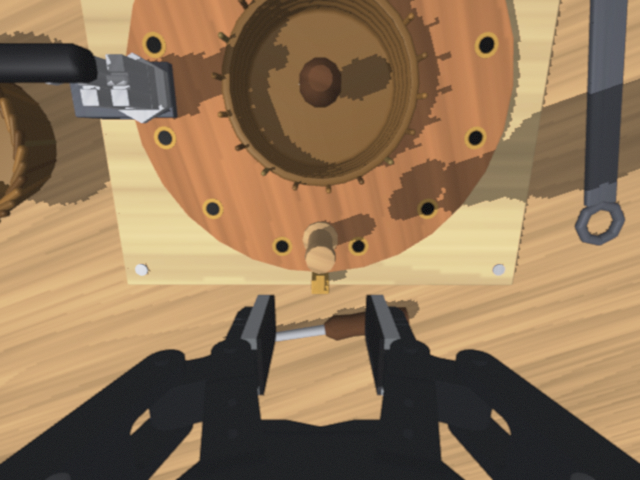

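The peg (320,258), awl (320,82) and pointer (320,284) are now in line, with the peg about 0.1 mm off. The T-bar stays raised and turned, and the gripper is clear of everything.

Request:
{"method": "servo_tool", "body": {
  "steps": [
    [0.45,0,0,0,0,0,0],
    [0.45,0,0,0,0,0,0],
    [0.45,0,0,0,0,0,0],
    [0.45,0,0,0,0,0,0]
  ]
}}

```text
t: 32.52
eef_pos: [0.4492, 0.0366, 0.1715]
tcp_rot: [[0.937, -0.349, -0.0], [-0.349, -0.937, -0.0], [-0.0, 0.0, -1.0]]
force: [0.2, -0.4, -0.3]
opening: 0.0387
```

```bash
python3 -c "
from h import *
print(np.abs(bot.get_state()['dq']).max(),bot.finish_job())"
```

```text
the job is handed in; nothing more can be done
0.04614680645466137 None
```

The job is done and handed in at about 32.5 s of the 72 s allowed; `finish_job` reports no verdict.

**Plunger:** I pinched the T-bar and lifted it step by step until the end stop showed at about 24.2 mm of lift. There the force was 16.9 N, about 4 N above the spring. I came back 0.6–0.7 mm and turned the bar 90° clockwise, meeting almost no twisting resistance. Then I lowered it until it rested in the notch, 4.5–5 mm below the stop, with the force down to about 0. After I let go it stayed up (bar top at about z = 0.159 m) and turned.

**Turntable:** I gripped the peg and swung the disc 75° clockwise along its arc. Sideways force stayed under about 3 N; the tool pressed down on the peg with up to 7 N.

**Correction:** After the first release, the peg, the disc's holes and the pointer disagreed slightly, but all put the peg 0.8–1.4 mm short. I closed on the peg once more, about 1 mm further on, and let go again.

**Last checks:**
- The wrist camera puts the peg within about 0.1–0.2 mm sideways of the line from awl to pointer.
- The arm was at rest and clear of everything when I handed in.
- In the last pictures the rapping iron, bodkin and bread basket looked undisturbed. I judged this by eye and did not measure it.

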